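# Lay the wide ink roller in its rest

## Task

Put the wide ink roller (the one with the broader black drum) away in its wooden rest, drum centred over the metal drip plate and handle between the two wooden cheeks. It is drum-heavy, so grip it by the steel neck at its balance point and carry it level; lower it right down onto the rest before letting go, and leave the narrow ink roller lying where it is.

Things in the scene. Friction and masses are not known exactly. Their poses are not given: they have to be found in the camera images.
- wide_brayer_balance (a point): Balance point of the wide ink roller (0.27 to 0.5 kg, 0.25 m long, lying level on its back), mid-section of its steel neck, 27 mm above the surface it lies on. Tool axes: x from handle to drum, y across, z up. Neck: bar 14 mm wide (y), 20 mm high (z), bare from x = -36 to +34 mm. Behind it brass collar and wooden handle (25 to 40 mm thick, to x = -163 mm). Gripped farther back it dips at the drum.
- wide_brayer_roller (a point): Centre of that tool's black drum, 80 mm wide, 36 mm in diameter: 70 mm ahead (+x) of the balance point, same height and axes. The steel yoke holding it starts at x = +36 mm from the balance point, is 95 mm wide (y) and has two feet down to the surface at the ends of its crossbar; front end at x = +88 mm.
- narrow_brayer_balance (a point): Balance point of the narrow ink roller, the same tool with a drum only 42 mm wide (yoke 57 mm); leave it alone. Point and axes as for the wide one. The two may lie in either order.
- rest: Fixed wooden rest: board 12 mm thick, x = -160 to +110 mm, 124 mm wide (y), flush metal drip plate (x = 46 to 94 mm). Origin on the bench under where the balance point belongs (seated 39 mm above it, tool's x along rest's x, drum over x = +70 mm; tool lies on the board as it did on the bench). Two cheeks for the handle at x = -120 to -90 mm, to 46 mm above bench, gap 52 mm, wider at top.

How it is judged (in metres and radians):
On the way, in this order (a step that is already met when the one before it is completed fails the run):
1. the wide roller is lifted at least 40 mm, level within 10 degrees, gripped within 35 mm of its balance point (height (world z) of wide_brayer_balance above 0.067 m and angle between wide_brayer_balance's own z axis and vertical below 0.175 rad and distance between the grasp point and wide_brayer_balance below 0.035 m), for 0.2 s.
2. it is lowered onto the rest while still between the fingers (z of wide_brayer_balance in the frame of rest below 0.049 m and horizontal distance between wide_brayer_balance and rest below 0.03 m and distance between the grasp point and wide_brayer_balance below 0.04 m), for 0.05 s.
At the end, for the whole second after the job is handed in: The wide ink roller lies still and level (6 degrees) on the rest, balance point within 25 mm horizontally of its place and 5 mm of its seated height, drum over the drip plate, lengthwise within 12 degrees; the narrow roller is within 30 mm of where it lay (horizontal distance between wide_brayer_balance and rest below 0.025 m and z of wide_brayer_balance in the frame of rest between 0.034 and 0.044 m and x of wide_brayer_roller in the frame of rest above 0.045 m and angle between the x axis of wide_brayer_balance and the x axis of rest, either way round below 0.21 rad and angle between wide_brayer_balance's own z axis and vertical below 0.1 rad and linear speed of wide_brayer below 0.02 m/s and distance of narrow_brayer_balance from where it was at the start of the episode below 0.03 m); the robot touches nothing.
It fails at once if the wide roller tilts more than 17 degrees while in the air (height (world z) of wide_brayer_balance above 0.06 m and angle between wide_brayer_balance's own z axis and vertical above 0.3 rad).
It fails at once if the narrow roller is displaced more than 50 mm (distance of narrow_brayer_balance from where it was at the start of the episode above 0.05 m).
It also fails if it takes over 40 s, if anything falls off the work surface, if the arm or the gripper's body presses on something with over 40 N, if the wrist force passes 120 N, or if a joint passes its speed limit or range.

## Robot

A 6-joint arm with a two-finger parallel gripper is mounted at the origin on a cart in front of the work surface, level with it; the furniture and walls round the work are solid. World frame = base frame: x ahead of the robot, y to its left, z up, the work surface at z = 0. Lengths are in mm, angles in rad, forces in N, time in s.
With the tool pointing down it reaches from about 300 to 775 mm from the base axis. Payload 14.6 kg.
Tool frame: the origin (TCP) lies on the centre line of the jaws, within the pads' length; the fingertips stand 8 mm ahead of it and the grasp point (between the pads) lies 11 mm behind it; z points along the fingers, y is the direction in which the jaws open and shut (so a half turn about z gives the same grasp; the last joint's range is limited). The gripper opens to 94 mm and grips with 3 to 60 N. Pads are 16 mm wide; open, the fingers measure 119 mm over their backs; the gripper's body (75 mm by 177 mm) begins 78 mm behind the grasp point.
Start: joints at [1.12, 0.3, 1.521, -0, 1.321, -0.067], TCP at [205.942, 509.978, 213.446] pointing down, gripper open.
Joint ranges: [-3.03, 3.03], [-0.79, 2.21], [0.23, 2.52], [-1.04, 4.18], [0, 3.07], [-2.55, 2.55]. Speed limits (rad/s): [2.22, 2.22, 2.57, 3.14, 3.14, 3.14].

## Interface

Orientations are given as [roll, pitch, yaw] about the fixed x, y, z axes, in that order (R = Rz(yaw) Ry(pitch) Rx(roll)).
In Python, from cell import read_state, cams, manip gives the robot as it stands.
- The arm moves only by the shell command python3 -m handwheel 'ROWS' [OPENING] [FORCE]. ROWS is JSON, a list of rows, each a list of 4 numbers: the shift along the tool's x, y, z in m, then the turn about the tool's z in degrees. In form: [[dx, dy, dz, turn], ...]. A call has 1 to 5 rows; each row is the pose to reach, as a shift and turn from the pose measured when the call began, along the tool's axes at that moment; what a row does not reach only later rows make up. A row lasts 1/8 s, in which the tool goes at most 62.5 mm and 10.7 degrees, less where a joint would pass 70% of its speed; a pose out of reach is approached as far as the arm can. A call with a gripper value outside its range is refused whole. OPENING is the closure, from 0 (fully open) to 1 (shut), set as the call begins (- or left out, the last holds). The fingers move at their own pace and stop on an object; FORCE is the grip in N (left out, the last holds). Time passes only in rows, so rows that repeat a pose let the fingers close. It gives the time, the measured TCP pose, the force and the opening at its end, in the units of the state.
- read_state(): the state, without advancing time (a new reading comes with each control period).
- cams.camera(name): name is "side" or "top" or "wrist"; returns the picture (384x512x3 uint8, red, green, blue); there is no depth.
- cams.get_calibration(name): a dict with "vertical_fov" (degrees; the focal length in pixels is half the picture's height over the tangent of half this angle, whatever the lens; pixels are square), "cx", "cy" (the principal point, pixels), "R" (3x3) and "t" (3): a world point X has camera coordinates R X + t. Camera axes: x right, y down, z forward; pixel columns grow to the right and rows downward; lengths in mm; the calibration is good to about 2 mm. The wrist camera is an equidistant fisheye: a pixel r from the principal point sees the ray r / f radians off the axis. A picture is of the moment at which its call begins: read the wrist's pose just before it. get_calibration takes no time and is no camera call; for the wrist camera it gives the pose at the moment of the call.
- manip.sign_off(): hands the job in, once; it reports no verdict.
The state is a dict: "clock": time; "joints": joint angles; "qd": joint speeds; "effort": joint torques, N m; "eef_pos": TCP position; "eef_rot": TCP orientation; "wrist_force": force on the tool from outside, world axes, zero at the start; "moment": the same for the moment, N m; "finger_gap": finger opening in mm.
Only numpy, scipy, OpenCV 4.12 (cv2) and the standard library are available. Lean on these libraries where they do the work, as an engineer would, in place of code of your own. Each camera call takes 0.05 s, during which the arm holds its last target. There are 200 camera calls.

## Working session

There is one attempt and no reset: what is moved stays moved. The work goes in short steps, Python scripts to look and compute and a shell command to move; the robot and the scene stay as the last step left them, time stands still between calls to the robot, and variables do not carry over. Pictures are saved under pics/ and viewed, about 8 in all and at most 12, crops included, and the job is handed in when it is done.

```bash
mkdir -p pics; cat > h.py <<'E'
import numpy as np, cv2
from cell import read_state, cams, manip
def snap(n,f):
    im=cams.camera(n)[:,:,::-1].copy(); cv2.imwrite('pics/'+f,im); return im
def px2w(n,uv,z,c=None):
    c=c or cams.get_calibration(n); R=np.array(c['R']);t=np.array(c['t'])
    f=192/np.tan(np.radians(c['vertical_fov'])/2)
    d=np.array([uv[0]-c['cx'],uv[1]-c['cy']],float)
    if n=='wrist':
        r=np.hypot(*d); a=r/f; v=np.array([*(d/max(r,1e-9)*np.sin(a)),np.cos(a)])
    else: v=np.array([*(d/f),1])
    o=-R.T@t; v=R.T@v
    return o+v*(z-o[2])/v[2]
E
python3 - <<'E'
from h import *
a=snap('top','t0.png');b=snap('side','s0.png')
cv2.imwrite('pics/t0x.png',cv2.resize(a,(800,600),interpolation=3))
for n in('top','side'):print(n,cams.get_calibration(n))
s=read_state();print(s)
E
```

```text
top {'vertical_fov': 54.38102583587864, 'cx': 261.0991550400878, 'cy': 191.7351236743538, 'R': array([[ 0.02303664, -0.99973389, -0.0012119 ],
       [-0.97722958, -0.02226228, -0.21101361],
       [ 0.21093048,  0.00604535, -0.97748237]]), 't': array([-25.53456374, 540.21142451, 809.28386051])}
side {'vertical_fov': 46.225294802027705, 'cx': 253.55252725112905, 'cy': 190.9431956215242, 'R': array([[ 0.9971534 , -0.07261704,  0.02029429],
       [-0.0145478 , -0.44939278, -0.89321581],
       [ 0.07398279,  0.89037795, -0.44916996]]), 't': array([-519.16398633,   60.2230998 , 1124.75553088])}
{'clock': 0.1, 'joints': array([ 1.12038680e+00,  3.00377742e-01,  1.52151763e+00, -3.24417248e-05,
        1.32067129e+00, -6.66437153e-02]), 'qd': array([-0.00081845, -0.00248219, -0.00148902, -0.00120096, -0.00164375,
        0.00065896]), 'effort': array([ 8.40295779e-04, -5.32649946e+01, -3.53281474e+01,  7.08629144e-02,
        2.35951989e-02, -1.16098363e-04]), 'eef_pos': array([205.86495494, 509.78198556, 212.964368  ]), 'eef_rot': array([-3.14061871e+00, -3.35091109e-05,  2.75783487e+00]), 'wrist_force': array([0.2874262 , 0.26019586, 0.08597551]), 'moment': array([-0.01955523, -0.0424163 , -0.04600294]), 'finger_gap': 93.93997133438246}
```

View pics/t0x.png

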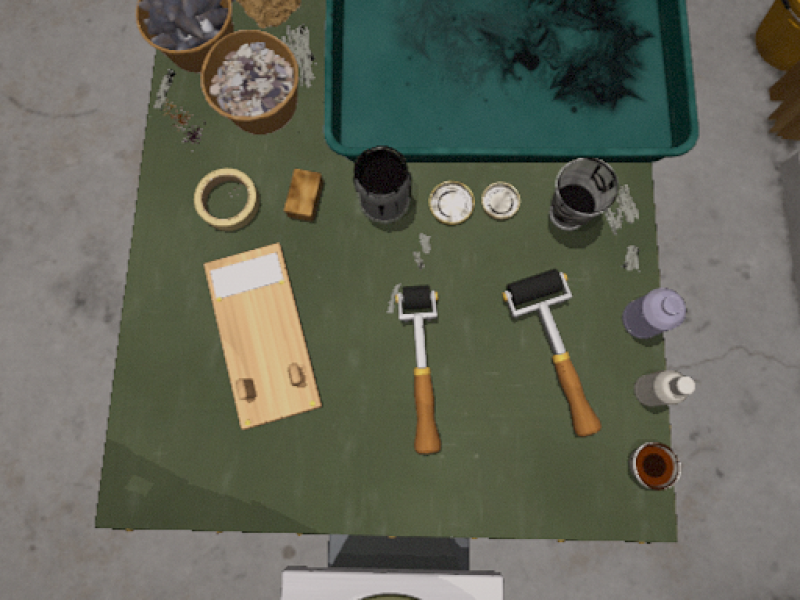

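View pics/s0.png

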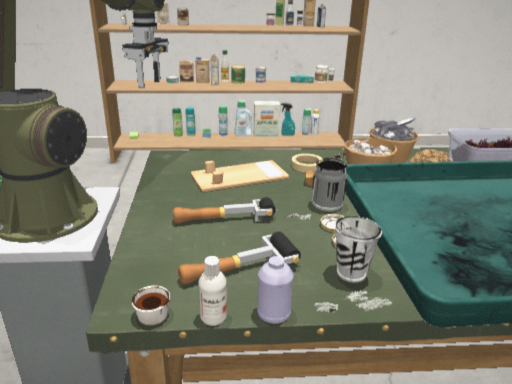

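The top view shows the wide roller at right (drum ≈(537,288), collar ≈(561,357) in the 800-px picture). The narrow one is in the middle (≈(418,300)) and the rest at left, with the drip plate ≈(247,274). I'll enlarge the crops.

```bash
python3 - <<'E'
from h import *
a=cv2.imread('pics/t0.png')
c1=a[165:285,310:390]; c2=a[150:280,125:210]
c1=cv2.resize(c1,None,fx=4.5,fy=4.5,interpolation=2); c2=cv2.resize(c2,None,fx=4.5,fy=4.5,interpolation=2)
h=max(c1.shape[0],c2.shape[0]); c1=cv2.copyMakeBorder(c1,0,h-c1.shape[0],0,10,0)
cv2.imwrite('pics/c0.png',np.hstack([c1,c2]));print(c1.shape,c2.shape)
E
```

```text
(585, 370, 3) (585, 382, 3)
```

View pics/c0.png

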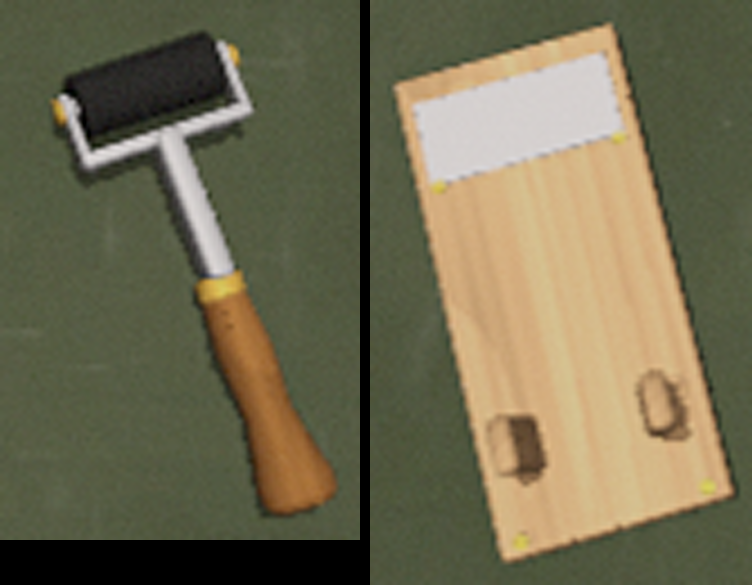

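```bash
python3 - <<'E'
from h import *
W=lambda p,z:px2w('top',(310+p[0]/4.5,165+p[1]/4.5),z)
V=lambda p,z:px2w('top',(125+(p[0]-370)/4.5,150+p[1]/4.5),z)
f,b,c,e,d=W((174,138),37),W((217,273),37),W((221,288),40),W((298,503),27),W((147,84),40)
for n,p in zip('fbced',(f,b,c,e,d)):print(n,p.round(1))
ang=lambda v:np.degrees(np.arctan2(v[1],v[0]))
print('neck len',np.linalg.norm(f-b),'yaw',ang(f-b),ang(d-c),ang((d-e)),'len d-e',np.linalg.norm(d-e))
u=(d-e)/np.linalg.norm(d-e)
print('bal est', (f+b)/2, d-70*u, e+163*u)
q=[V(p,12) for p in((395,88),(612,24),(733,493),(503,561))]
for p in q:print(p.round(1))
print('len',np.linalg.norm(q[0]-q[3]),np.linalg.norm(q[1]-q[2]),'w',np.linalg.norm(q[0]-q[1]),np.linalg.norm(q[3]-q[2]),ang(q[0]-q[3]),ang(q[1]-q[2]))
F=(q[0]+q[1])/2;B=(q[2]+q[3])/2;print('origin',B+(F-B)*160/270,ang(F-B))
for p in ((414,103),(605,53),(622,133),(430,184)): print(V(p,12).round(1))
s=read_state();print(s['eef_pos'],np.degrees(s['eef_rot']))
print(cams.get_calibration('wrist'))
E
```

```text
f [ 540.3 -220.7   37. ]
b [ 469.4 -241.1   37. ]
c [ 461.3 -242.1   40. ]
e [ 354.1 -281.1   27. ]
d [ 568.5 -206.5   40. ]
neck len 73.75785668945714 yaw 16.029413180303468 18.37403161532225 19.181639964107962 len d-e 227.39216561805117
bal est [ 504.85801418 -230.90422268   37.        ] [ 502.49680874 -229.49017517   35.99810311] [ 507.78464309 -227.65065615   36.31870275]
[599.3 311.7  12. ]
[638.8 194.8  12. ]
[384.3 113.8  12. ]
[346.9 231.1  12. ]
len 264.9751728708358 267.0731056065599 w 123.38689342650186 123.19235709859603 17.710397339555172 17.67228700219784
origin [515.81382431 220.34286727  12.        ] 17.69126703396648
[591.  300.5  12. ]
[622.  197.5  12. ]
[576.7 185.   12. ]
[545.8 287.5  12. ]
[205.86495494 509.78198556 212.964368  ] [-1.79944197e+02 -1.91993063e-03  1.58012299e+02]
{'vertical_fov': 65.70646984690485, 'cx': 260.83099286651895, 'cy': 191.73955263854384, 'R': array([[ 0.37490524,  0.92706159, -0.00169172],
       [ 0.89339568, -0.36080218,  0.26770495],
       [ 0.2475686 , -0.10187536, -0.96349945]]), 't': array([-548.25262601,  -27.49062408,  390.5109588 ])}
```

Sizes check out: neck 74 mm against 70, board 266 × 123 mm. The wide balance point is ≈(505,−230), yaw ≈18°, and the rest origin is ≈(516,220), yaw 17.7°. Starting towards the wide roller, kept high.

```bash
cat >> h.py <<'E'
from scipy.spatial.transform import Rotation as Ro
def to(x,y,z,yaw):
    s=read_state();R=Ro.from_euler('xyz',s['eef_rot'])
    d=R.inv().apply(np.array([x,y,z])-s['eef_pos'])
    t=(np.degrees(s['eef_rot'][2])-yaw+180)%360-180
    print('t',round(s['clock'],2),'pos',s['eef_pos'].round(1),'rpy',np.degrees(s['eef_rot']).round(1),'gap',round(s['finger_gap'],1),'F',s['wrist_force'].round(1),'shift m',(d/1000).round(4),'turn',round(t,1))
E
python3 -m handwheel '[[-0.04,-0.043,0,10],[-0.08,-0.086,0,20],[-0.12,-0.13,0,30],[-0.16,-0.172,0,40],[-0.208,-0.216,0,50]]' 0
python3 -c "
from h import *
to(505,-230,170,18.2)
c=px2w('top',(655/1.5625,300/1.5625),60);print(c)"
```

```text
clock: 0.72
eef_pos: [316.8, 232.3, 213.1]
eef_rot: [-3.141, 0.001, 1.88]
wrist_force: [0.9, 1.2, -0.1]
finger_gap: 94.1
t 0.72 pos [316.8 232.3 213.1] rpy [-180.     0.   107.7] gap 94.1 F [ 0.9  1.2 -0.1] shift m [-0.4976  0.0385  0.0435] turn 89.5
[ 547.83995323 -378.53513918   60.        ]
```

```bash
python3 -m handwheel '[[-0.055,0.004,0,10],[-0.11,0.008,0.0,20],[-0.165,0.012,0,30],[-0.22,0.016,0,40],[-0.275,0.021,0,50]]'
python3 -c "
from h import *
to(505,-230,170,18.2)"
```

```text
clock: 1.35
eef_pos: [420.8, -25.2, 213.3]
eef_rot: [3.141, 0.001, 1.002]
wrist_force: [0.9, -0.0, -0.4]
finger_gap: 94.3
t 1.35 pos [420.8 -25.2 213.3] rpy [180.    0.   57.4] gap 94.3 F [ 0.9 -0.  -0.4] shift m [-0.1271  0.1813  0.0435] turn 39.2
```

```bash
python3 -m handwheel '[[-0.03,0.045,0,10],[-0.065,0.09,0.0,20],[-0.1,0.14,0.01,30],[-0.127,0.181,0.03,39],[-0.127,0.181,0.043,39]]'
python3 -c "
from h import *
to(505,-230,120,18.2)
cal=cams.get_calibration('wrist')
w=snap('wrist','w1.png');cv2.imwrite('pics/w1x.png',cv2.resize(w,(800,600),interpolation=2))
import json;json.dump({k:np.array(v).tolist() for k,v in cal.items()},open('w1.json','w'))"
```

```text
clock: 1.98
eef_pos: [504.7, -231.9, 168.4]
eef_rot: [-3.141, 0.002, 0.316]
wrist_force: [0.1, 1.2, 0.2]
finger_gap: 93.9
t 1.98 pos [ 504.7 -231.9  168.4] rpy [-1.80e+02  1.00e-01  1.81e+01] gap 93.9 F [0.1 1.2 0.2] shift m [ 0.001  -0.0016  0.0484] turn -0.1
```

View pics/w1x.png

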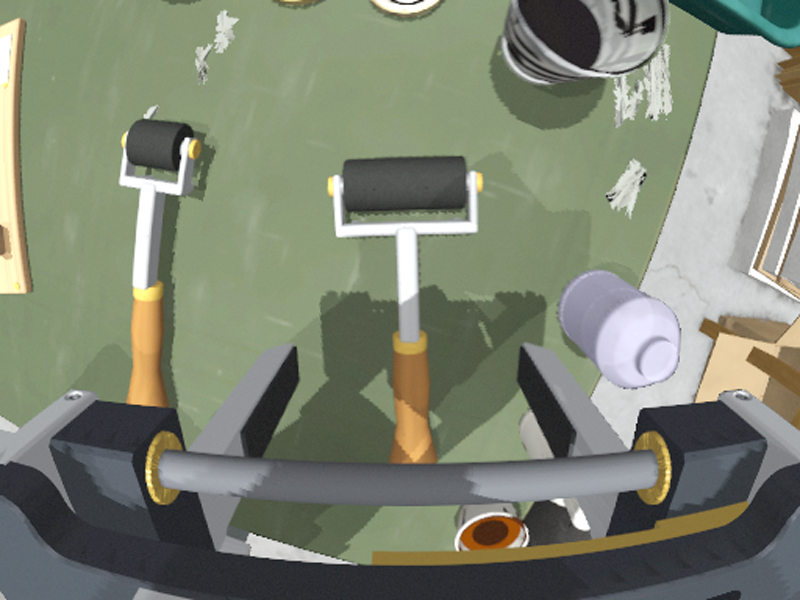

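The wrist view has the wide roller straight ahead: neck (407,232) to (410,335), drum centre ≈(405,183). The lavender bottle is off to the right at ≈(655,357).

```bash
python3 -c "
from h import *
import json;c=json.load(open('w1.json'))
W=lambda p,z:px2w('wrist',(p[0]/1.5625,p[1]/1.5625),z,c)
f,b,d=W((407,234),37),W((410,334),37),W((405,182),42)
print(f,b,np.linalg.norm(f-b),(f+b)/2,d)
u=(f-b);print(np.degrees(np.arctan2(u[1],u[0])),'bal',f-34*u/np.linalg.norm(u))
h1,h2=W((335,232),30),W((477,228),30);v=h1-h2;print('yoke',np.linalg.norm(v),np.degrees(np.arctan2(v[1],v[0]))-90,(h1+h2)/2)
for z in (60,80,100,120):print('bottle',z,W((657,357),z),px2w('top',(675/1.5625,301/1.5625),z))
"
```

```text
[ 540.69906856 -220.68847073   37.        ] [ 475.77849101 -244.05347932   37.        ] 68.99713773643555 [ 508.23877979 -232.37097503   37.        ] [ 572.65043441 -208.93392565   42.        ]
19.793876432258003 bal [ 508.70789169 -232.20214098   37.        ]
yoke 95.26858822076616 19.708613490545886 [ 542.49830107 -219.32789258   30.        ]
bottle 60 [ 519.76313909 -417.06133656   60.        ] [ 546.99795176 -407.9867376    60.        ]
bottle 80 [ 524.00713264 -402.06838354   80.        ] [ 542.5199184  -398.76584086   80.        ]
bottle 100 [ 528.25112619 -387.07543053  100.        ] [ 538.04188505 -389.54494412  100.        ]
bottle 120 [ 532.49511974 -372.08247751  120.        ] [ 533.56385169 -380.32404738  120.        ]
```

```bash
python3 -m handwheel '[[0.002,0.001,0.03,-1.5],[0.002,0.001,0.07,-1.5],[0.002,0.001,0.11,-1.5],[0.002,0.001,0.11,-1.5]]'
python3 -c "
from h import *
to(507,-232,16,19.5)"
```

```text
clock: 2.52
eef_pos: [504.4, -228.6, 55.6]
eef_rot: [-3.136, 0.006, 0.348]
wrist_force: [0.1, -0.2, -0.1]
finger_gap: 93.9
t 2.52 pos [ 504.4 -228.6   55.6] rpy [-179.7    0.4   20. ] gap 93.9 F [ 0.1 -0.2 -0.1] shift m [0.0015 0.0044 0.0395] turn 0.5
```

```bash
python3 -m handwheel '[[0.001,0.003,0.02,0.5],[0.001,0.004,0.038,0.5],[0.001,0.004,0.039,0.5],[0.001,0.004,0.039,0.5]]'
python3 -c "
from h import *
to(507,-232,16,19.5)
w=snap('wrist','w2.png')
cv2.imwrite('pics/w2x.png',cv2.resize(w[80:330,100:420],(800,625))[:600])"
```

```text
clock: 3.02
eef_pos: [506.5, -231.9, 16.8]
eef_rot: [-3.136, 0.006, 0.34]
wrist_force: [-0.5, 0.0, 0.3]
finger_gap: 94.4
t 3.02 pos [ 506.5 -231.9   16.8] rpy [-179.7    0.3   19.5] gap 94.4 F [-0.5  0.   0.3] shift m [0.0004 0.0002 0.0008] turn -0.0
```

View pics/w2x.png

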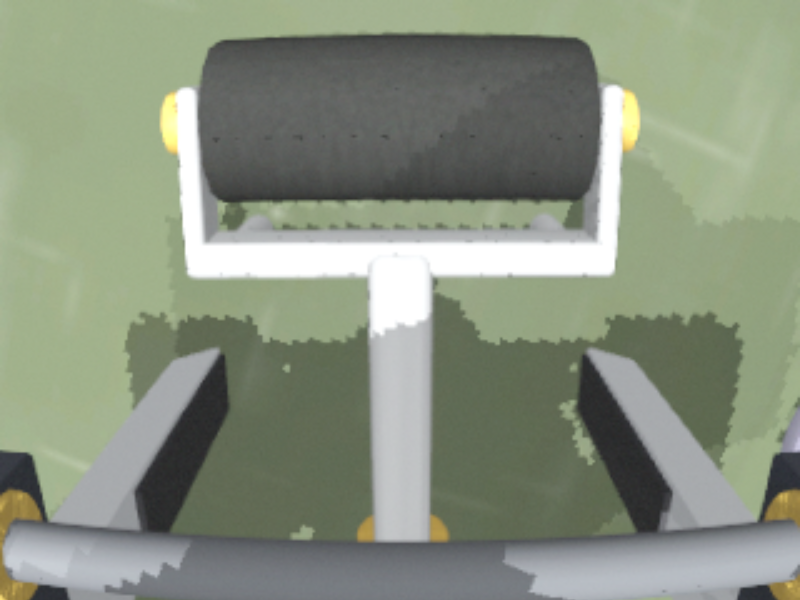

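The neck, at columns 370–430, is midway between the pads (columns 225 and 582) and square to them. Closing.

```bash
python3 -m handwheel '[[0,0,0,0],[0,0,0,0],[0,0,0,0],[0,0,0,0],[0,0,0,0]]' 1 45
python3 -m handwheel '[[0,0,0,0],[0,0,0,0],[0,0,0,0]]'
python3 -m handwheel '[[0,0,-0.005,0],[0,0,-0.012,0],[0,0,-0.02,0],[0,0,-0.02,0],[0,0,-0.02,0]]'
python3 -c "
from h import *
to(507,-232,16,19.5);print(read_state()['moment'])
w=snap('wrist','w3.png');s=snap('side','s3.png')
a=cv2.resize(w,(512,384));b=cv2.resize(s[180:310,150:330],None,fx=2.4,fy=2.4)
b=cv2.copyMakeBorder(b,0,0,0,512-b.shape[1],0) if b.shape[1]<512 else b[:,:512]
cv2.imwrite('pics/c3.png',np.vstack([b[:312],a[20:300]]))"
```

```text
clock: 3.7
eef_pos: [506.6, -232.0, 17.1]
eef_rot: [-3.136, 0.006, 0.34]
wrist_force: [-0.4, 0.5, 0.0]
finger_gap: 47.0
clock: 4.08
eef_pos: [506.6, -232.0, 17.1]
eef_rot: [-3.136, 0.006, 0.34]
wrist_force: [0.2, 0.0, -0.0]
finger_gap: 17.7
clock: 4.7
eef_pos: [506.7, -232.0, 37.0]
eef_rot: [-3.136, 0.006, 0.34]
wrist_force: [-0.4, 0.5, -4.8]
finger_gap: 13.6
t 4.7 pos [ 506.7 -232.    37. ] rpy [-179.7    0.3   19.5] gap 13.6 F [-0.4  0.5 -4.8] shift m [0.0004 0.0002 0.021 ] turn -0.0
[-0.02308462  0.0770458  -0.04544821]
```

View pics/c3.png

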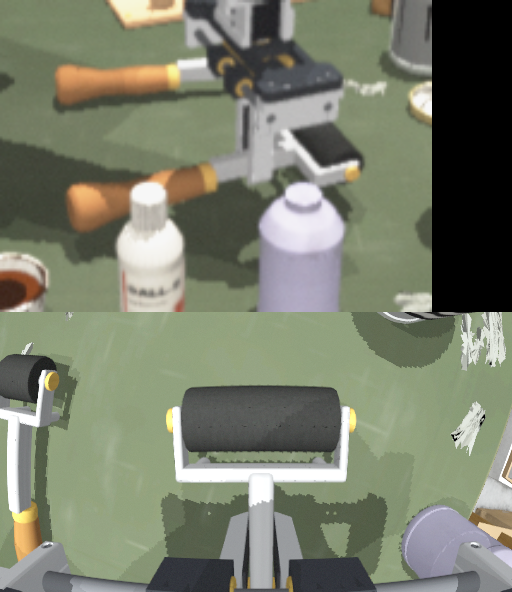

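The gap is 13.6 mm and the load 4.8 N. The drum (rows 95–158) and yoke bar (row 190) look the same to the wrist camera as before the lift, so it's gripped level. Lifting higher.

```bash
python3 -m handwheel '[[0,0,-0.015,0],[0,0,-0.035,0],[0,0,-0.055,0],[0,0,-0.075,0],[0,0,-0.085,0]]'
python3 -m handwheel '[[0,0,0,0],[0,0,0,0]]'
python3 -m handwheel '[[0.005,-0.012,0,0],[0.013,-0.035,0,0],[0.024,-0.064,0,0],[0.035,-0.093,0,0],[0.046,-0.122,0,0]]'
python3 -c "
from h import *
to(515.8,220.3,120,17.7);print(read_state()['moment'])"
```

```text
clock: 5.42
eef_pos: [507.7, -232.5, 123.6]
eef_rot: [-3.137, 0.005, 0.34]
wrist_force: [-0.4, 0.1, -3.9]
finger_gap: 13.4
clock: 5.68
eef_pos: [507.4, -232.4, 123.1]
eef_rot: [-3.137, 0.005, 0.34]
wrist_force: [-0.0, 0.3, -4.1]
finger_gap: 13.5
clock: 6.3
eef_pos: [509.8, -100.2, 123.0]
eef_rot: [-3.136, 0.006, 0.34]
wrist_force: [0.7, 0.7, -4.3]
finger_gap: 13.5
t 6.3 pos [ 509.8 -100.2  123. ] rpy [-179.7    0.3   19.5] gap 13.5 F [ 0.7  0.7 -4.3] shift m [ 0.1125 -0.3002  0.004 ] turn 1.8
[-0.03178056  0.13402069 -0.00503802]
```

```bash
python3 -m handwheel '[[0.012,-0.031,0,0],[0.023,-0.062,0,0],[0.035,-0.093,0,0],[0.046,-0.122,0,1],[0.056,-0.15,0,1.8]]'
python3 -m handwheel '[[0.011,-0.03,0,0],[0.022,-0.06,0,0],[0.033,-0.09,0,0],[0.044,-0.117,0,0],[0.05,-0.135,0,0]]'
python3 -m handwheel '[[0,0,0,0],[0,0,0,0]]'
python3 -c "
from h import *
import json
to(515.8,220.3,120,17.7);print(read_state()['moment'])
c=cams.get_calibration('wrist')
json.dump({k:np.array(v).tolist() for k,v in c.items()},open('w4.json','w'))
w=snap('wrist','w4.png');snap('top','t4.png')
cv2.imwrite('pics/w4x.png',cv2.resize(w,(800,600)))"
```

```text
clock: 6.92
eef_pos: [512.0, 61.6, 123.1]
eef_rot: [-3.136, 0.007, 0.308]
wrist_force: [0.2, -0.0, -3.9]
finger_gap: 13.6
clock: 7.55
eef_pos: [518.0, 207.0, 123.0]
eef_rot: [-3.136, 0.008, 0.309]
wrist_force: [0.3, -0.3, -3.3]
finger_gap: 13.5
clock: 7.8
eef_pos: [517.7, 206.6, 122.7]
eef_rot: [-3.136, 0.008, 0.309]
wrist_force: [-0.5, -0.2, -4.4]
finger_gap: 13.9
t 7.8 pos [517.7 206.6 122.7] rpy [-179.7    0.5   17.7] gap 13.9 F [-0.5 -0.2 -4.4] shift m [ 0.0024 -0.0136  0.0028] turn 0.0
[-0.09264213  0.14589994 -0.0232494 ]
```

View pics/w4x.png

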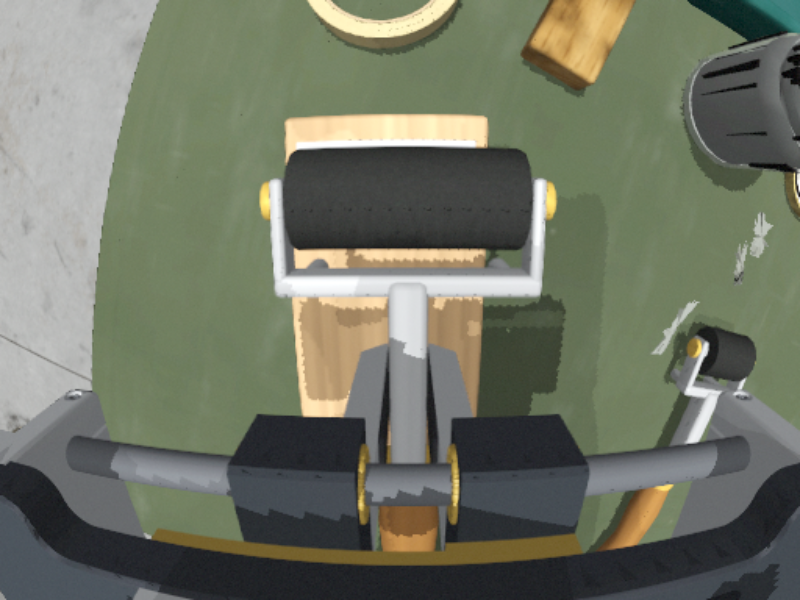

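The wrist view shows the tool still level (drum rows 148–248, bar 296). The board's far corners are ≈(286,118) and (488,118), the left edge passes ≈(306,415) and the right edge ≈(480,380).

```bash
python3 -c "
from h import *
import json;c=json.load(open('w4.json'))
W=lambda p,z:px2w('wrist',(p[0]/1.5625,p[1]/1.5625),z,c)
a,b,l,r=W((286,118),12),W((488,118),12),W((305,410),12),W((480,370),12)
ang=lambda v:np.degrees(np.arctan2(v[1],v[0]))
for p in(a,b,l,r):print(p.round(1))
print(np.linalg.norm(a-b),ang(a-b)-90,ang(a-l),ang(b-r))
th=np.radians(17.7);u=np.array([np.cos(th),np.sin(th),0]);print('origin',(a+b)/2-110*u)
# drum held
d=W((408,198),134+12);print('drum',d,'yoke',W((283,294),137),W((540,294),137))
"
```

```text
[602.8 310.5  12. ]
[638.3 194.3  12. ]
[417.9 249.6  12. ]
[484.6 145.   12. ]
121.4896048062618 16.98616240845776 18.21074049661754 17.7901024729322
origin [515.74180791 218.93131268  12.        ]
drum [584.6410534  226.67528266 146.        ] yoke [539.19660972 258.72040837 137.        ] [567.01723263 171.9358851  137.        ]
```

Both cameras agree on the rest origin, ≈(515.8,219.5) to within about 1.5 mm, and the held yoke's yaw is 17.8°, matching the rest. Centring, then lowering partway.

```bash
python3 -m handwheel '[[0.001,-0.007,0,0],[0.002,-0.013,0,0],[0.002,-0.014,0.015,0],[0.002,-0.014,0.035,0],[0.002,-0.014,0.05,0]]'
python3 -m handwheel '[[0,0,0,0],[0,0,0,0]]'
python3 -c "
from h import *
to(515.8,220.3,29,17.7);print(read_state()['moment'])
s=snap('side','s5.png');t=snap('top','t5.png')
a=cv2.resize(s[120:220,150:310],None,fx=4,fy=4,interpolation=2)
cv2.imwrite('pics/c5.png',a)"
```

```text
clock: 8.52
eef_pos: [514.7, 220.2, 71.3]
eef_rot: [-3.136, 0.009, 0.309]
wrist_force: [0.2, -0.4, -3.9]
finger_gap: 13.7
clock: 8.78
eef_pos: [514.8, 220.3, 71.5]
eef_rot: [-3.136, 0.009, 0.309]
wrist_force: [-0.9, -0.5, -3.4]
finger_gap: 13.6
t 8.78 pos [514.8 220.3  71.5] rpy [-179.7    0.5   17.7] gap 13.6 F [-0.9 -0.5 -3.4] shift m [0.0013 0.0005 0.0425] turn -0.0
[-0.02611899  0.11542313 -0.02855087]
```

View pics/c5.png

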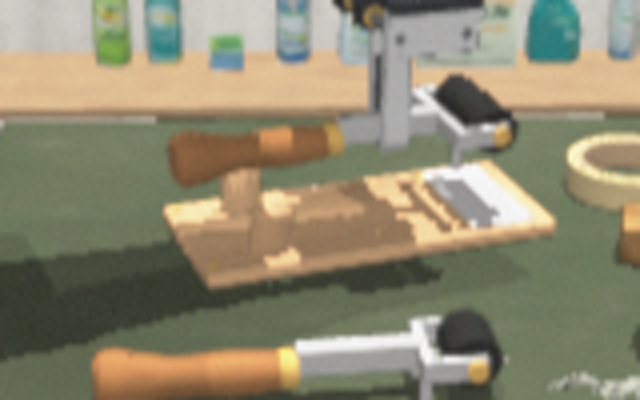

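The side view shows the tool level above the rest, with the handle (≈(255,150)) above the cheeks (≈(240,190)). Lowering slowly to contact.

```bash
python3 -m handwheel '[[0.001,0,0.01,0],[0.001,0,0.02,0],[0.001,0,0.03,0],[0.001,0,0.036,0],[0.001,0,0.036,0]]'
python3 -m handwheel '[[0,0,0.002,0],[0,0,0.004,0],[0,0,0.005,0],[0,0,0.005,0]]'
python3 -c "
from h import *
to(515.8,220.3,29,17.7);print(read_state()['moment'])"
```

```text
clock: 9.5
eef_pos: [515.4, 220.7, 35.3]
eef_rot: [-3.136, 0.009, 0.309]
wrist_force: [0.2, 0.8, -3.6]
finger_gap: 13.7
clock: 10.0
eef_pos: [515.3, 220.7, 30.4]
eef_rot: [-3.136, 0.009, 0.309]
wrist_force: [-0.0, -0.0, -3.5]
finger_gap: 14.0
t 10.0 pos [515.3 220.7  30.4] rpy [-179.7    0.5   17.7] gap 14.0 F [-0.  -0.  -3.5] shift m [0.0003 0.0005 0.0014] turn -0.0
[0.00624292 0.13149409 0.00896818]
```

```bash
python3 -m handwheel '[[0,0,0.001,0],[0,0,0.002,0],[0,0,0.002,0],[0,0,0.002,0]]'
python3 -c "
from h import *
to(515.8,220.3,29,17.7);print(read_state()['moment'])
w=snap('wrist','w6.png');s=snap('side','s6.png')
a=cv2.resize(s[130:200,180:300],None,fx=5,fy=5,interpolation=2);b=cv2.resize(w[60:310,90:430],(600,441))
cv2.imwrite('pics/c6.png',np.vstack([a[60:],b[:300]]))"
```

```text
clock: 10.5
eef_pos: [515.5, 220.8, 29.9]
eef_rot: [-3.136, 0.008, 0.309]
wrist_force: [-7.8, -3.8, 14.7]
finger_gap: 13.7
t 10.5 pos [515.5 220.8  29.9] rpy [-179.7    0.5   17.7] gap 13.7 F [-7.8 -3.8 14.7] shift m [0.0001 0.0005 0.0009] turn -0.0
[-0.68230586  1.59065269 -0.01304544]
```

View pics/c6.png

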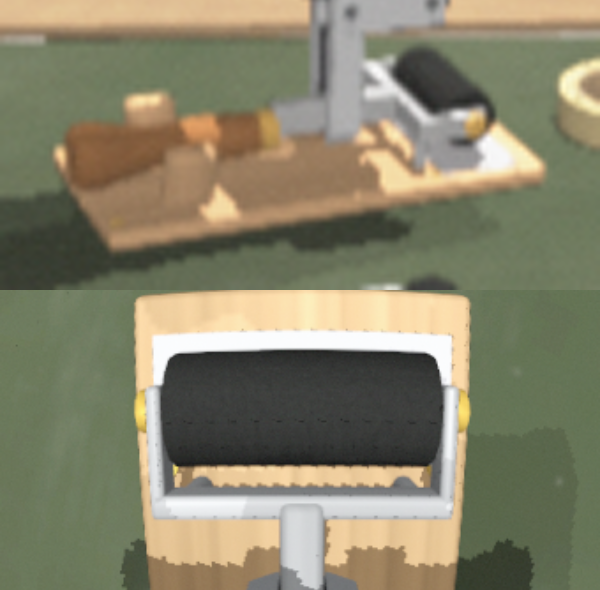

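It's in contact: wrist force went from −3.5 N to +14.7 N at TCP z 29.9, against 29 expected. The drum sits over the white plate and the handle between the cheeks. Releasing and withdrawing.

```bash
python3 -m handwheel '[[0,0,0,0],[0,0,0,0],[0,0,0,0],[0,0,0,0],[0,0,0,0]]' 0
python3 -m handwheel '[[0,0,0,0],[0,0,0,0],[0,0,0,0]]'
python3 -m handwheel '[[0,0,-0.02,0],[0,0,-0.05,0],[0,0,-0.1,0],[0,0,-0.15,0],[0,0,-0.18,0]]'
python3 -m handwheel '[[-0.05,0,0,0],[-0.1,0,0,0],[-0.13,0,0,0],[-0.13,0,0,0]]'
python3 -c "
from h import *
to(515.8,220.3,29,17.7)
w=snap('wrist','w7.png');s=snap('side','s7.png');t=snap('top','t7.png')
t0=cv2.imread('pics/t0.png');n=(slice(175,300),slice(240,300))
print('narrow diff',cv2.absdiff(t[n],t0[n]).max(axis=2).mean(),(cv2.absdiff(t[n],t0[n]).max(axis=2)>40).sum())
a=cv2.resize(s[120:240,170:300],(520,480))[:480];b=cv2.resize(w[40:340,90:340],(270,324));b=cv2.copyMakeBorder(b,0,156,0,0,0)
cv2.imwrite('pics/c7.png',np.hstack([a,cv2.resize(w,(640,480))])[:, :1160]);cv2.imwrite('pics/w7x.png',cv2.resize(w,(800,600)))"
```

```text
clock: 11.22
eef_pos: [515.5, 220.8, 29.8]
eef_rot: [-3.136, 0.009, 0.309]
wrist_force: [0.5, 1.3, 0.2]
finger_gap: 60.2
clock: 11.6
eef_pos: [515.5, 220.8, 29.8]
eef_rot: [-3.136, 0.009, 0.309]
wrist_force: [-0.8, 0.2, 0.0]
finger_gap: 90.4
clock: 12.22
eef_pos: [517.6, 220.4, 212.5]
eef_rot: [-3.136, 0.006, 0.309]
wrist_force: [-0.1, 0.7, -0.7]
finger_gap: 93.6
clock: 12.72
eef_pos: [392.8, 180.7, 213.9]
eef_rot: [-3.136, 0.005, 0.309]
wrist_force: [0.8, 0.3, 0.1]
finger_gap: 93.5
t 12.72 pos [392.8 180.7 213.9] rpy [-179.7    0.3   17.7] gap 93.5 F [0.8 0.3 0.1] shift m [0.1301 0.0007 0.1843] turn 0.0
narrow diff 8.567733333333333 0
```

View pics/w7x.png

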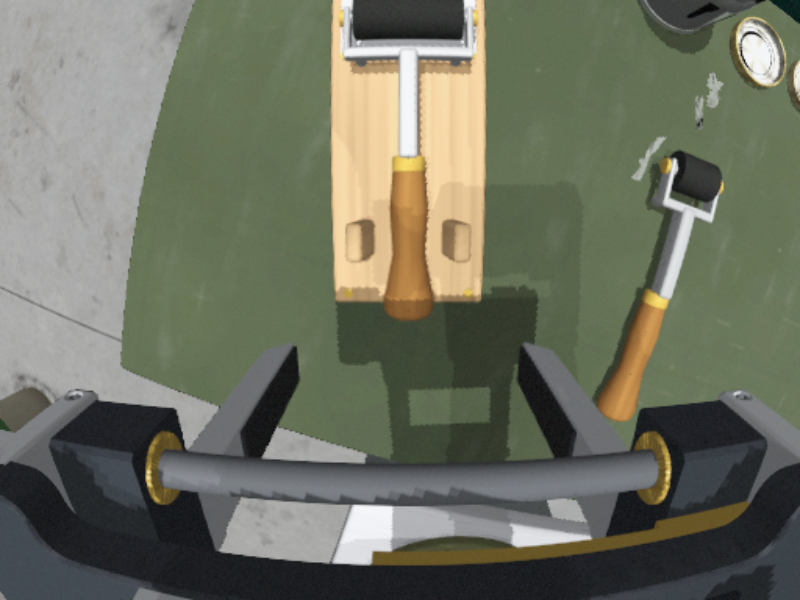

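The tool lies square on the rest, with the neck (408,54)–(408,156) and the handle centred between the cheeks (360 and 456). A quick numeric check before handing in.

```bash
python3 -c "
from h import *
W=lambda p,z:px2w('wrist',(p[0]/1.5625,p[1]/1.5625),z)
f,b=W((408,54),49),W((408,155),49);u=(f-b)/np.linalg.norm(f-b);bal=b+36*u
print(np.linalg.norm(f-b),np.degrees(np.arctan2(u[1],u[0])),'bal',bal,'err',bal[:2]-[515.8,219.5])
print('back of board',(W((338,300),12)+W((482,300),12))/2)
print(manip.sign_off())"
```

```text
74.37784927279216 17.66156822105937 bal [514.4341577  218.84509413  49.        ] err [-1.3658423  -0.65490587]
back of board [368.98370675 170.91877434  12.        ]
the job is handed in; nothing more can be done
None
```

The wide roller is in its rest, and I handed the job in at about 13 s of the 40 s allowed; the hand-in gives no verdict. I gripped it by the neck at its balance point (13.6 mm gap) and carried it level above the bench. I lowered it until the wrist force showed contact, then let go and backed the arm clear.

Last checks:
- **Position:** the balance point measured about 1.5 mm from its place, and the roller lies at 17.7° against the rest's 17.7°. The last close-up before release showed the drum over the drip plate. After release the handle was centred between the cheeks.
- **Height and level:** contact came at about the expected seated height (gripper at 29.9 mm, 29 mm predicted). I judged seated height and level from the pictures and that contact, and did not measure them separately after release.
- **Narrow roller:** in the top camera, comparing its area before and after showed no pixels changed beyond the threshold, so it did not move.
- **Disagreement:** in the final picture the neck measured 74 mm against the 70 mm given. That means about 4 mm of reading error along the tool's length, well inside the 25 mm allowed.

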